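Switch on the laboratory set's push lamps in cue order

TASK

Switch on the display's lamps by pressing their coloured domes gently with a fingertip, in this order: green, then orange, then blue, each all the way in so that it stays down. Leave the red lamp off. Pick nothing up, and leave the lamps and everything else standing where they are.

Things in the scene. Friction and masses are not known exactly. Their poses are not given: they have to be found in the camera images.
- lamp_green: The green push lamp: a loose round silver-grey housing 82 mm across with a black collar, standing on the table, about 0.45 kg, green dome on top. Origin: centre of its underside; z up.
- top_green (a point): Centre of the top of the green lamp's dome, moving with the dome: 56 mm above the table when out, 44 mm when fully in and let go. The dome is 52 mm across; its nearly flat top is about 32 mm across. The collar around it is 29 mm above the table.
- dome_green (a joint): How far the green lamp's dome is pressed in, straight down, m: 0 out (off), 0.012 fully in against its stop (on). It yields at about 3 N and stays where it is left; no spring brings it back. The dome itself is springy on top of this: it gives about 2 N per mm (up to 10 mm) and springs back when let go, so the fingertip must go down about 14 mm from first touch to bring this to 0.012. It counts as on beyond 0.008.
- lamp_orange: The orange push lamp: a loose round silver-grey housing 82 mm across with a black collar, standing on the table, about 0.45 kg, orange dome on top. Origin: centre of its underside; z up.
- top_orange (a point): Centre of the top of the orange lamp's dome, moving with the dome: 56 mm above the table when out, 44 mm when fully in and let go. The dome is 52 mm across; its nearly flat top is about 32 mm across. The collar around it is 29 mm above the table.
- dome_orange (a joint): How far the orange lamp's dome is pressed in, straight down, m: 0 out (off), 0.012 fully in against its stop (on). It yields at about 3 N and stays where it is left; no spring brings it back. The dome itself is springy on top of this: it gives about 2 N per mm (up to 10 mm) and springs back when let go, so the fingertip must go down about 14 mm from first touch to bring this to 0.012. It counts as on beyond 0.008.
- lamp_blue: The blue push lamp: a loose round silver-grey housing 82 mm across with a black collar, standing on the table, about 0.45 kg, blue dome on top. Origin: centre of its underside; z up.
- top_blue (a point): Centre of the top of the blue lamp's dome, moving with the dome: 56 mm above the table when out, 44 mm when fully in and let go. The dome is 52 mm across; its nearly flat top is about 32 mm across. The collar around it is 29 mm above the table.
- dome_blue (a joint): How far the blue lamp's dome is pressed in, straight down, m: 0 out (off), 0.012 fully in against its stop (on). It yields at about 3 N and stays where it is left; no spring brings it back. The dome itself is springy on top of this: it gives about 2 N per mm (up to 10 mm) and springs back when let go, so the fingertip must go down about 14 mm from first touch to bring this to 0.012. It counts as on beyond 0.008.
- lamp_red: The red push lamp: a loose round silver-grey housing 82 mm across with a black collar, standing on the table, about 0.45 kg, red dome on top. Origin: centre of its underside; z up.
- top_red (a point): Centre of the top of the red lamp's dome, moving with the dome: 56 mm above the table when out, 44 mm when fully in and let go. The dome is 52 mm across; its nearly flat top is about 32 mm across. The collar around it is 29 mm above the table.
- dome_red (a joint): How far the red lamp's dome is pressed in, straight down, m: 0 out (off), 0.012 fully in against its stop (on). It yields at about 3 N and stays where it is left; no spring brings it back. The dome itself is springy on top of this: it gives about 2 N per mm (up to 10 mm) and springs back when let go, so the fingertip must go down about 14 mm from first touch to bring this to 0.012. It counts as on beyond 0.008.
- jar_amber: Bystander: amber glass jar with black screw cap, 36 mm across, 58 mm high; loose. Origin: centre of its underside.
- jar_lime: Bystander: lime-coloured jar with white screw cap, 36 mm across, 58 mm high; loose. Origin: centre of its underside.
- flask_violet: Bystander: violet conical flask with cork, 76 mm across its foot, 98 mm high; loose. Origin: centre of its underside.
- flask_teal: Bystander: teal conical flask with cork, 76 mm across its foot, 98 mm high; loose. Origin: centre of its underside.
- bottle_white: Bystander: white plastic bottle with blue cap, 56 mm across, 98 mm high; loose. Origin: centre of its underside.
- dish: Bystander: shallow white ceramic dish, 90 mm across, 16 mm high; loose. Origin: centre of its underside.
- spatula: Bystander: spatula lying flat across the table on the robot's side of the lamps, less than 30 mm high; loose. Origin on its length, its length along its own x axis.
Mind the look-alikes: they are no part of the job. Leave any pink look-alike of the lamp_green alone.

How it is judged:
On the way, in this order (a step that is already met when the one before it is completed fails the run):
1. the green dome is pressed in (more than 8 of its 12 mm) (value of joint dome_green above 0.008 m), for 0.2 s.
2. the orange dome is pressed in (more than 8 of its 12 mm) (value of joint dome_orange above 0.008 m), for 0.2 s.
3. the blue dome is pressed in (more than 8 of its 12 mm) (value of joint dome_blue above 0.008 m), for 0.2 s.
At the end, for the whole second after the job is handed in: The green, orange and blue domes are each more than 8 mm in (of 12 mm) and the red dome less than 3 mm; every lamp stands upright on the table, at rest, within 30 mm of where it began; every bystander is within 30 mm of where it began (value of joint each of dome_green, dome_orange, dome_blue above 0.008 m and value of joint dome_red below 0.003 m and distance of each of lamp_green, lamp_orange, lamp_blue, lamp_red, jar_amber, jar_lime, flask_violet, flask_teal, bottle_white, dish, spatula from where it was at the start of the episode below 0.03 m and height (world z) of each of lamp_green, lamp_orange, lamp_blue, lamp_red below 0.01 m and angle between each of lamp_green, lamp_orange, lamp_blue, lamp_red's own z axis and vertical below 0.15 rad and linear speed of each of lamp_green, lamp_orange, lamp_blue, lamp_red below 0.02 m/s); the robot touches nothing.
It fails at once if a dome is pressed in before its turn: orange before green is on, or blue before orange is on ((value of joint dome_orange above 0.004 m and value of joint dome_green below 0.008 m) or (value of joint dome_blue above 0.004 m and value of joint dome_orange below 0.008 m)).
It fails at once if the red dome is pressed in (3 mm or more) (value of joint dome_red above 0.003 m).
It fails at once if a lamp is pressed hard (more than 25 N) (contact force between any of lamp_green, lamp_orange, lamp_blue, lamp_red and the fingers above 25 N or contact force between any of lamp_green, lamp_orange, lamp_blue, lamp_red and the arm above 25 N).
It fails at once if a lamp is lifted 10 mm, tipped, or shifted more than 30 mm (height (world z) of any of lamp_green, lamp_orange, lamp_blue, lamp_red above 0.01 m or angle between any of lamp_green, lamp_orange, lamp_blue, lamp_red's own z axis and vertical above 0.3 rad or distance of any of lamp_green, lamp_orange, lamp_blue, lamp_red from where it was at the start of the episode above 0.03 m).
It fails at once if a bystander is lifted, knocked over or shifted more than 30 mm (distance of any of jar_amber, jar_lime, flask_violet, flask_teal, bottle_white, dish, spatula from where it was at the start of the episode above 0.03 m or angle between any of jar_amber, jar_lime, flask_violet, flask_teal, bottle_white, dish, spatula's own z axis and vertical above 0.35 rad or height (world z) of any of jar_amber, jar_lime, flask_violet, flask_teal, bottle_white, dish, spatula above 0.02 m).
It also fails if it takes over 58 s, if anything falls off the work surface, if the arm or the gripper's body presses on something with over 40 N, if the wrist force passes 120 N, or if a joint passes its speed limit or range.

ROBOT

A 6-joint arm with a two-finger parallel gripper is mounted at the origin on the work surface. World frame = base frame: x ahead of the robot, y to its left, z up, the work surface at z = 0. Lengths are in m, angles in rad, forces in N, time in s.
With the tool pointing down it reaches from about 0.325 to 0.75 m from the base axis. Payload 7.6 kg.
Tool frame: the origin (TCP) lies at the very end of the fingers, on their centre line; the grasp point (between the pads) lies 19 mm behind it; z points along the fingers, y is the line along which they close (so a half turn about z gives the same grasp; the last joint's range is limited). The gripper opens to 85 mm and grips with 20 to 120 N. Pads are 22 mm wide; open, the fingers measure 114 mm over their backs; the gripper's body (76 mm by 85 mm) begins 54 mm behind the grasp point. The pads swing forward as they close: fully open they stand 13 mm farther back than shut.
Start: joints at [1.277, 0.052, 1.401, -0, 1.689, -0.07], TCP at [0.116, 0.512, 0.231] pointing down, gripper open.
Joint ranges: [-2.9, 2.9], [-0.91, 2.17], [0.12, 2.37], [-1.06, 4.2], [0.26, 2.73], [-2.93, 2.93]. Speed limits (rad/s): [2.57, 2.57, 3.01, 3.14, 3.14, 3.14].

INTERFACE

Orientations are given as a rotation vector (axis times angle).
In Python, from rig import robot, jaws, solve_ik, cams, ticket gives the robot as it stands. Calls block until the motion is done:
- robot.movep(position, orientation): joint-space move of the TCP to a pose.
- robot.line_to(position, v=0.15, orientation=None): straight line of the TCP; orientation=None keeps the orientation; v is the mean speed in m/s.
- robot.move_j(angles): joint-space move.
- jaws.open_jaws() and jaws.close(strength=None): open the fingers fully, or close them until they stop; strength is the grip in N (None keeps the last).
- robot.sleep(seconds).
- solve_ik(position, orientation): joint angles nearest the present ones, or None.
- cams.get_image(name): name is "scene" or "top" or "wrist"; returns a dict with "img" (420x560x3 uint8, blue, green, red), "z_map" (420x560 float32, m along the optical axis (not along the pixel's ray), 0 where there is no reading), "fx", "fy", "cx", "cy" (pixels), "rvec" (rotation vector, rad) and "tvec" (3), from world to camera coordinates, as OpenCV has them; the wrist camera has in their place "tool_from_camera" (4x4, takes a point from camera to tool coordinates, whose origin is the TCP and whose axes are the flange's). Camera axes: x right, y down, z forward; pixel columns grow to the right and rows downward; lengths in m; the calibration is good to about 2 mm. The wrist camera is an equidistant fisheye: a pixel r from the principal point sees the ray r / f radians off the axis. A picture is of the moment at which its call begins: read the wrist's pose just before it.
A pose or a line that the arm cannot do raises robot.Unreachable and nothing moves.
- ticket.job_done(): hands the job in; it is judged then, once.
Trained networks look in a picture, given as the dict that the camera call returned (one of the last four; its "shot" number tells which), for a name from the list of things; names that differ only in an ending like _2 or _b are one class to them, and where a whole thing is asked for, a point or a joint stands for the part that bears it (a point fixed in the world has none). Each returns a list of dicts, best first, with "score" (0 to 1); they miss things now and then, are a little off and sometimes report something else, mostly with a low value. They report only what shows in the picture. A call takes as long as a camera call. They do not tell look-alikes from the thing itself.
- cams.search_frame(picture, query): "extent" ([left, top, right, bottom] in pixels, round what is visible of it).
Readings, each from a call of its own:
- robot.current_clock(): time.
- robot.current_joint_pos(): joint angles.
- robot.current_joint_velocities(): joint speeds.
- robot.current_joint_efforts(): joint torques, N m.
- robot.current_tcp_pos(): TCP position.
- robot.current_eef_rot(): TCP orientation.
- robot.current_ft_force(): force on the tool from outside, world axes, zero at the start.
- robot.current_wrist_torque(): the same for the moment, N m.
- robot.current_gripper_width(): finger opening in m.
- robot.current_grip_force(): force on a finger pad.
Only numpy, scipy, OpenCV 4.12 (cv2) and the standard library are available. Lean on these libraries where they do the work, as an engineer would, in place of code of your own. Each camera call takes 0.05 s, during which the arm holds its last target. There are 200 camera calls.

## Working session

There is one attempt and no reset: what is moved stays moved. The work goes in short steps, each a Python script; the robot and the scene stay as the last script left them, time stands still between calls to the robot, and variables do not carry over. Pictures are saved under pics/ and viewed, at most 10 in all, crops included, and the job is handed in when it is done.

```bash
mkdir -p pics
cat > h.py <<'E'
import numpy as np, cv2
from rig import robot, jaws, solve_ik, cams, ticket
def world(p):
    """HxWx3 world points of a fixed-camera picture (nan where no depth)"""
    z=p["z_map"].astype(float); v,u=np.indices(z.shape)
    c=np.stack([(u-p["cx"])/p["fx"]*z,(v-p["cy"])/p["fy"]*z,z],-1)
    R=cv2.Rodrigues(np.array(p["rvec"],float))[0]
    w=(c-np.array(p["tvec"],float).ravel())@R
    w[z<=0]=np.nan
    return w
E
python3 - <<'E'
from h import *
for n in("top","scene"):
    p=cams.get_image(n); cv2.imwrite(f"pics/{n}0.png",p["img"]); np.save(n+"_w.npy",world(p)); np.save(n+"_i.npy",p["img"])
    if n=="top":
        for q in("lamp_green","lamp_orange","lamp_blue","lamp_red"):
            for d in cams.search_frame(p,q): print(q,np.round(d["extent"]),round(d["score"],2))
print(robot.current_clock(),robot.current_eef_rot())
E
```

```text
lamp_green [175. 210. 202. 237.] 0.9
lamp_green [183. 161. 216. 190.] 0.89
lamp_green [135. 218. 160. 246.] 0.8
lamp_green [164. 256. 191. 282.] 0.58
lamp_orange [400. 228. 430. 257.] 0.94
lamp_orange [261. 222. 281. 240.] 0.61
lamp_blue [259. 219. 286. 249.] 0.9
lamp_red [327. 193. 349. 220.] 0.73
0.3 [-3.50732219e-01 -3.12186491e+00  6.17326411e-04]
```

View pics/top0.png

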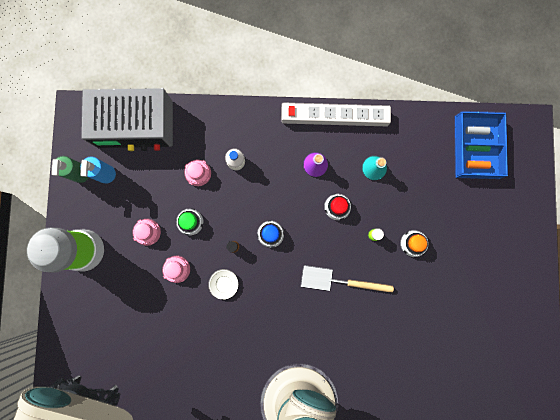

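View pics/scene0.png

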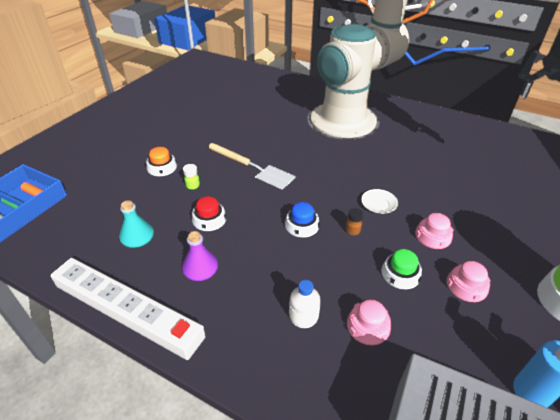

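Top view: green lamp at (188,221), orange at (417,243), blue at (270,234), red at (338,206). The pink look-alikes are at (198,172), (146,232) and (176,269), and none is the true green. I'll compute positions and confirm them on a crop.

Run:
```python
from h import *
for n in("top","scene"):
    w=np.load(n+"_w.npy"); im=np.load(n+"_i.npy"); hsv=cv2.cvtColor(im,cv2.COLOR_BGR2HSV)
    H,S=hsv[...,0].astype(int),hsv[...,1]
    for c,h,t,s in(("green",60,(188,221),(404,262)),("orange",15,(417,243),(159,156)),("blue",112,(270,234),(303,213)),("red",0,(338,206),(207,207))):
        u,v=t if n=="top" else s
        m=np.zeros(H.shape,bool); m[v-20:v+20,u-20:u+20]=1
        m&=(np.abs((H-h+90)%180-90)<10)&(S>150)&(w[...,2]>.03)&(w[...,2]<.065)
        P=w[m]; T=P[P[:,2]>np.nanmax(P[:,2])-.006]
        print(n,c,m.sum(),"mean",P.mean(0).round(4),"bbox mid",((P.max(0)+P.min(0))/2).round(4),"top",T.mean(0).round(4),len(T),"size",np.ptp(P,0).round(3))
    if n=="top":
        for nm,(u,v) in dict(amber=(234,246),lime=(376,235),dish=(223,285),white=(235,159),violet=(315,164),teal=(375,167)).items():
            print(nm,np.nanmedian(w[v-2:v+3,u-2:u+3].reshape(-1,3),0).round(3))
im=np.load("top_i.npy"); cv2.imwrite("pics/crop.png",cv2.resize(im[150:300,125:325],None,fx=4,fy=4,interpolation=cv2.INTER_CUBIC))
```

```text
top green 245 mean [0.5369 0.3488 0.0515] bbox mid [0.5393 0.3534 0.0453] top [0.5375 0.35   0.0565] 75 size [0.053 0.057 0.03 ]
top orange 252 mean [ 0.488  -0.3417  0.0508] bbox mid [ 0.4892 -0.3443  0.0455] top [ 0.4875 -0.3426  0.0562] 64 size [0.049 0.05  0.029]
top blue 232 mean [0.5061 0.0996 0.052 ] bbox mid [0.5082 0.1006 0.0449] top [0.507  0.0981 0.0555] 92 size [0.055 0.049 0.029]
top red 238 mean [ 0.5952 -0.105   0.0514] bbox mid [ 0.5962 -0.1056  0.0461] top [ 0.5924 -0.1056  0.0574] 33 size [0.052 0.05  0.031]
amber [0.466 0.206 0.057]
lime [ 0.509 -0.216  0.057]
dish [0.347 0.241 0.004]
white [0.721 0.209 0.085]
violet [ 0.717 -0.03   0.06 ]
teal [ 0.713 -0.211  0.059]
scene green 455 mean [0.5444 0.3505 0.0491] bbox mid [0.5374 0.3519 0.044 ] top [0.5372 0.3501 0.0544] 248 size [0.051 0.051 0.028]
scene orange 270 mean [ 0.4943 -0.3373  0.0478] bbox mid [ 0.4892 -0.3426  0.0441] top [ 0.4895 -0.3439  0.0544] 120 size [0.049 0.049 0.028]
scene blue 385 mean [0.5135 0.1042 0.0488] bbox mid [0.5063 0.1017 0.0441] top [0.5079 0.1014 0.0544] 195 size [0.05  0.05  0.028]
scene red 376 mean [ 0.6025 -0.0999  0.0488] bbox mid [ 0.5967 -0.104   0.0441] top [ 0.5972 -0.1044  0.0545] 196 size [0.049 0.048 0.028]
```

View pics/crop.png

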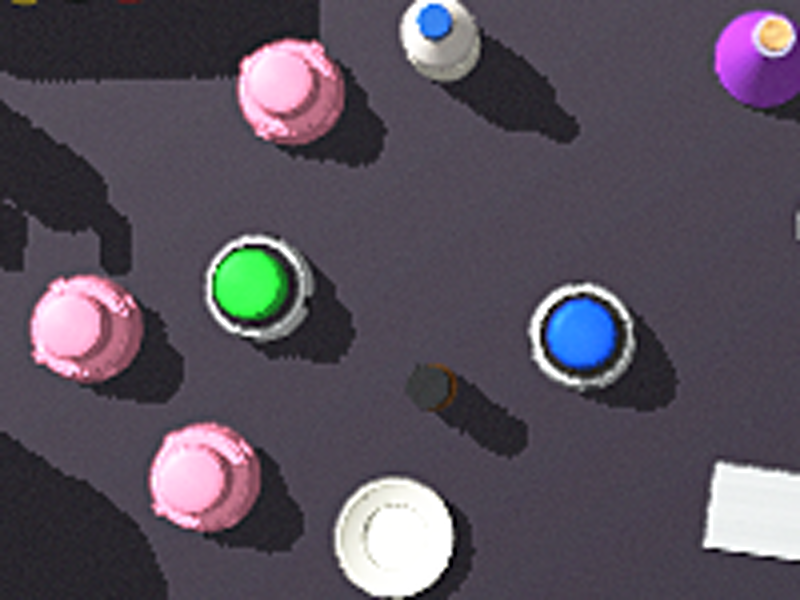

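The crop confirms it: the green lamp at crop (250,283) has a silver housing and black collar, while the three look-alikes are pink all over. I'll press green first, using force feedback.

```bash
cat >> h.py <<'E'
ROT=[-3.50732219e-01,-3.12186491,0.]
def press(x,y):
    robot.movep([x,y,.16],ROT); robot.line_to([x,y,.068],v=.15); robot.sleep(.2)
    f0=robot.current_ft_force()[2]; touch=None
    for z in np.arange(.064,.0345,-.001):
        robot.line_to([x,y,z],v=.02); f=robot.current_ft_force()[2]-f0; za=robot.current_tcp_pos()[2]
        print(f"{za:.4f}:{f:.1f}",end=" ")
        if touch is None and f>1: touch=za
        if f>10 or (touch and f>6 and touch-za>.011): break
    robot.line_to([x,y,.16],v=.12)
    print("\ntouch",touch,"clock",robot.current_clock())
E
python3 - <<'E'
from h import *
jaws.close(20); print(robot.current_gripper_width(),robot.current_clock())
press(.5375,.3505)
E
```

```text
-0.00010017970823693849 1.0667
0.0637:0.6 0.0629:0.9 0.0619:1.0 0.0609:-0.4 0.0599:0.4 0.0589:0.2 0.0579:0.4 0.0569:-0.0 0.0559:1.3 0.0552:1.7 0.0542:3.8 0.0531:3.3 0.0520:3.0 0.0510:2.9 0.0499:3.2 0.0490:3.1 0.0479:2.8 0.0469:3.3 0.0459:2.8 0.0449:3.2 0.0439:3.0 0.0429:3.1 0.0421:3.7 0.0413:5.7 0.0406:6.6 
touch 0.05593271437955122 clock 11.2083
```

Force plateaued at 3 N and then hit the stop at 0.042, so green is fully in. Next are orange and blue.

```bash
python3 - <<'E'
from h import *
press(.4888,-.343)
E
python3 - <<'E'
from h import *
p=cams.get_image("top"); w=world(p)
for c,(u,v) in dict(green=(187,221),orange=(417,243)).items(): print(c,np.nanmedian(w[v-2:v+3,u-2:u+3].reshape(-1,3),0).round(4))
E
```

```text
0.0638:-0.3 0.0629:1.3 0.0619:-0.1 0.0609:-0.1 0.0599:1.3 0.0589:0.9 0.0579:1.0 0.0569:0.9 0.0560:0.2 0.0552:0.9 0.0542:2.4 0.0530:2.0 0.0520:2.6 0.0510:2.2 0.0499:2.7 0.0489:2.5 0.0480:3.4 0.0470:2.4 0.0459:2.5 0.0449:3.4 0.0439:3.3 0.0429:2.8 0.0421:4.6 0.0412:5.4 0.0405:8.1 
touch 0.06292686832812529 clock 22.1417
green [0.5373 0.351  0.0441]
orange [ 0.4891 -0.342   0.0439]
```

Run:
```python
from h import *
press(.507,.1005)
robot.line_to([.507,.1005,.25],v=.15)
p=cams.get_image("top"); w=world(p); w0=np.load("top_w.npy")
for c,(u,v) in dict(green=(187,221),orange=(417,243),red=(338,205)).items(): print(c,np.nanmedian(w[v-2:v+3,u-2:u+3].reshape(-1,3),0).round(4))
p=cams.get_image("scene"); w=world(p); print("blue",np.nanmax(w[200:222,290:316,2]))
cv2.imwrite("pics/end.png",p["img"])
```

```text
0.0638:0.3 0.0629:-0.1 0.0619:-0.5 0.0609:-0.3 0.0599:0.8 0.0589:1.1 0.0579:0.8 0.0569:-0.3 0.0559:-0.9 0.0552:2.0 0.0542:2.3 0.0530:3.1 0.0520:1.9 0.0510:2.9 0.0500:2.3 0.0490:3.1 0.0480:2.3 0.0469:3.1 0.0459:2.6 0.0450:1.8 0.0439:2.2 0.0429:2.3 0.0421:3.7 0.0412:5.2 0.0404:6.5 
touch 0.05889846289433834 clock 32.2917
green [0.5371 0.3511 0.0437]
orange [ 0.4891 -0.3435  0.0431]
red [ 0.5963 -0.1018  0.0539]
blue 0.046362388525368385
```

View pics/end.png

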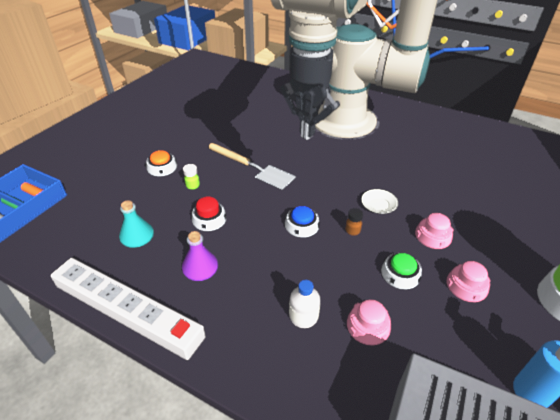

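The picture shows the green (404,264), orange (159,158) and blue (303,216) domes down and red (207,207) still out. Everything else is where it was.

```bash
python3 -c "
from rig import ticket
print(ticket.job_done())"
```

```text
the job is handed in; nothing more can be done
None
```

I pressed the green, orange and blue lamps fully in, in that order, at no more than about 8 N; red stayed off, nothing else visibly moved, and the job is handed in (no verdict was returned).

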